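# Make up two water-filter service kits

## Robot

A 7-joint arm with a two-finger parallel gripper is mounted at the origin on the work surface. World frame = base frame: x ahead of the robot, y to its left, z up, the work surface at z = 0. Lengths are in mm, angles in rad, forces in N, time in s.
With the tool pointing down it reaches from about 400 to 900 mm from the base axis. Payload 5.6 kg.
Tool frame: the origin (TCP) lies midway between the tips of the shut fingers; the grasp point (between the pads) lies 19 mm behind it; x points along the fingers, y is the direction in which the jaws open and shut, and the axes are right-handed (so a half turn about x gives the same grasp; the last joint's range is limited). The gripper opens to 92 mm and grips with 3 to 60 N. Pads are 20 mm wide; open, the fingers measure 128 mm over their backs; the gripper's body (75 mm by 189 mm) begins 69 mm behind the grasp point.
Start: joints at [-1.271, 0.468, -0.012, 1.603, 0.006, 1.071, -0.056], TCP at [218.523, 612.174, 214.592] pointing down, gripper open.
Joint ranges: [-2.53, 2.53], [-0.31, 2.02], [-1.57, 1.55], [0.28, 2.44], [-1.29, 4.43], [0.15, 1.84], [-2.92, 2.92]. Speed limits (rad/s): [2.57, 2.57, 3.14, 3.14, 3.14, 3.14, 3.14].

## Interface

Orientations are given as a rotation vector (axis times angle).
In Python, from cell import robot, grip, kin, viewer gives the robot as it stands. Calls block until the motion is done:
- robot.movep(position, orientation): joint-space move of the TCP to a pose.
- robot.servo_line(position, feed=150, rotation=None): straight line of the TCP; rotation=None keeps the orientation; feed is the mean speed in mm/s.
- robot.goto_joints(angles): joint-space move.
- grip(opening, newtons=None): opening from 0.0 (shut) to 1.0 (fully open); newtons is the grip in N (None keeps the last); returns when the fingers have stopped.
- robot.hold(seconds).
- kin.ik(position, orientation): joint angles nearest the present ones, or None.
- robot.observe(): the state.
- viewer.read_camera(name): name is "scene" or "top" or "wrist"; returns the picture (480x640x3 uint8, red, green, blue); there is no depth.
- viewer.camera_info(name): a dict with "camera_matrix" (3x3 intrinsics, pixels), "R" (3x3) and "t" (3): a world point X has camera coordinates R X + t. Camera axes: x right, y down, z forward; pixel columns grow to the right and rows downward; lengths in mm; the calibration is good to about 2 mm. A picture is of the moment at which its call begins: read the wrist's pose just before it. camera_info takes no time and is no camera call; for the wrist camera it gives the pose at the moment of the call.
A pose or a line that the arm cannot do raises robot.IKError and nothing moves.
- robot.job_done(): hands the job in, once; it reports no verdict.
Trained networks look in the newest picture that a camera, given by its name, has taken for a name from the list of things; names that differ only in an ending like _2 or _b are one class to them, and where a whole thing is asked for, a point or a joint stands for the part that bears it (a point fixed in the world has none). Each returns a list of dicts, best first, with "confidence" (0 to 1); they miss things now and then, are a little off and sometimes report something else, mostly with a low value. They report only what shows in the picture. A call takes as long as a camera call. They do not tell look-alikes from the thing itself.
- viewer.silhouettes(name, camera): "mask" (480x640 bool, what is visible of it).
- viewer.pinpoint(name, camera): "at" ([x, y, z] in mm, in the coordinates of the camera as it stood for that picture, good to about 4 mm: a listed point, or the origin of a listed thing).
The state is a dict: "t": time; "joints": joint angles; "joint_velocities": joint speeds; "joint_torque": joint torques, N m; "tcp_pos": TCP position; "tcp_rot": TCP orientation; "contact_force": force on the tool from outside, world axes, zero at the start; "wrist_torque": the same for the moment, N m; "grip_width": opening from 0.0 (shut) to 1.0 (fully open).
Only numpy, scipy, OpenCV 4.12 (cv2) and the standard library are available. Lean on these libraries where they do the work, as an engineer would, in place of code of your own. Each camera call takes 0.05 s, during which the arm holds its last target.

## Task

Make up the two filter service kits. Blue tray: stand the white filter element with the blue caps on the middle of the round black pad, and in the bare bay set the brass and the steel hex plugs down flat on their heads, packed side by side with a flat of one head touching a flat of the other. Yellow tray: stand the black filter element with the white caps on the middle of its pad and lay the grey ring nut flat in the bare bay; leave the spare red-capped element standing where it is.

Things in the scene. Friction and masses are not known exactly. Their poses are not given: they have to be found in the camera images.
- tray_blue: Blue plastic kit tray, fixed to the table, 220 mm (its x) by 125 mm (its y), floor 3 mm thick, rim 12 mm high and 4 mm thick. A 4 mm wide, 12 mm high divider at x = 0 parts it into two bays. The bay at -x bears a flat round black pad, 64 mm across, centred at (-54, 0) mm; the bay at +x is bare, its inside 104 by 117 mm, centred at (54, 0) mm. Origin: centre of the underside, at table height; z up.
- tray_yellow: Yellow plastic kit tray, fixed to the table, 220 mm (its x) by 125 mm (its y), floor 3 mm thick, rim 12 mm high and 4 mm thick. A 4 mm wide, 12 mm high divider at x = 0 parts it into two bays. The bay at -x bears a flat round black pad, 64 mm across, centred at (-54, 0) mm; the bay at +x is bare, its inside 104 by 117 mm, centred at (54, 0) mm. Origin: centre of the underside, at table height; z up.
- element_white_center (a point): White pleated filter element with blue end caps. Upright cylinder 46 mm across, 66 mm tall, about 70 g, loose. This point is its centre, 33 mm above its foot; z is its axis, up.
- element_black_center (a point): Black carbon filter element with white end caps. Upright cylinder 46 mm across, 66 mm tall, about 70 g, loose. This point is its centre, 33 mm above its foot; z is its axis, up.
- element_spare_center (a point): Spare white filter element with red end caps, to be left alone. Upright cylinder 46 mm across, 66 mm tall, about 70 g, loose. This point is its centre, 33 mm above its foot; z is its axis, up.
- plug_brass_center (a point): Yellow brass hexagonal pipe plug standing on its hexagon head, threaded shank up, about 150 g, loose. Head 32 mm across flats (37 mm across corners), 16 mm high; shank round, 24 mm across, 30 mm long, on the head's centre; 46 mm tall in all. This point is on its axis, half-way up (23 mm above its foot); z up; x is square to one flat of the hexagon (the other flats follow at every 60 degrees).
- plug_steel_center (a point): Bright steel hexagonal pipe plug standing on its hexagon head, threaded shank up, about 150 g, loose. Head 32 mm across flats (37 mm across corners), 16 mm high; shank round, 24 mm across, 30 mm long, on the head's centre; 46 mm tall in all. This point is on its axis, half-way up (23 mm above its foot); z up; x is square to one flat of the hexagon (the other flats follow at every 60 degrees).
- ring_nut_center (a point): Grey plastic ring nut lying flat, outside 54 mm across, hole 38 mm, 32 mm high, about 50 g, loose. This point is its centre, half-way up (16 mm above its underside); z is its axis, up.
Mind the look-alikes: they are no part of the job. Several things look just like the part that bears plug_brass_center: the one meant starts farthest to the robot's left. Leave any green look-alike of the part that bears element_white_center alone.

How it is judged (in metres and radians):
At the end, for the whole second after the job is handed in: Named elements upright within 13 mm (tray x and y) of their pads' centres; plugs upright on the floor of the blue tray's bare bay, centres under 35 mm apart, flats parallel within 0.15 rad; ring nut flat in the yellow bare bay; all within 0.1 rad and at rest; spare within 30 mm of its start (x of element_white_center in the frame of tray_blue between -0.067 and -0.041 m and y of element_white_center in the frame of tray_blue between -0.013 and 0.013 m and z of element_white_center in the frame of tray_blue between 0.032 and 0.04 m and angle between each of element_white_center, element_black_center, plug_brass_center, plug_steel_center, ring_nut_center, element_spare_center's own z axis and vertical below 0.1 rad and linear speed of each of element_white, element_black, plug_brass, plug_steel, ring_nut below 0.02 m/s and x of element_black_center in the frame of tray_yellow between -0.067 and -0.041 m and y of element_black_center in the frame of tray_yellow between -0.013 and 0.013 m and z of element_black_center in the frame of tray_yellow between 0.032 and 0.04 m and x of plug_brass_center in the frame of tray_blue between 0.014 and 0.094 m and y of plug_brass_center in the frame of tray_blue between -0.047 and 0.047 m and z of plug_brass_center in the frame of tray_blue between 0.022 and 0.03 m and x of plug_steel_center in the frame of tray_blue between 0.014 and 0.094 m and y of plug_steel_center in the frame of tray_blue between -0.047 and 0.047 m and z of plug_steel_center in the frame of tray_blue between 0.022 and 0.03 m and x of ring_nut_center in the frame of tray_yellow between 0.024 and 0.084 m and y of ring_nut_center in the frame of tray_yellow between -0.037 and 0.037 m and z of ring_nut_center in the frame of tray_yellow between 0.015 and 0.023 m and horizontal distance between plug_brass_center and plug_steel_center below 0.035 m and (angle between the x axis of plug_brass_center and the x axis of plug_steel_center, either way round below 0.15 rad or angle between the x axis of plug_brass_center and the x axis of plug_steel_center, either way round between 0.897 and 1.197 rad) and distance of element_spare_center from where it was at the start of the episode below 0.03 m); the robot touches nothing.
It fails at once if the spare red-capped element is shifted by more than 30 mm (distance of element_spare_center from where it was at the start of the episode above 0.03 m).
It also fails if it takes over 115 s, if anything falls off the work surface, if the arm or the gripper's body presses on something with over 40 N, if the wrist force passes 120 N, or if a joint passes its speed limit or range.

## Working session

There is one attempt and no reset: what is moved stays moved. The work goes in short steps, each a Python script; the robot and the scene stay as the last script left them, time stands still between calls to the robot, and variables do not carry over. Pictures are saved under pics/ and viewed, and the job is handed in when it is done.

```bash
ls; mkdir -p pics; python3 - <<'E'
from cell import robot, grip, kin, viewer
import cv2
for n in ["scene","top","wrist"]:
    im=viewer.read_camera(n); cv2.imwrite(f"pics/{n}0.png",im[:,:,::-1])
    c=viewer.camera_info(n); print(n,c)
o=robot.observe(); print(o)
E
```

```text
pics
scene {'camera_matrix': array([[518.13750193,   0.        , 313.95808094],
       [  0.        , 518.13750193, 240.59132817],
       [  0.        ,   0.        ,   1.        ]]), 'R': array([[ 0.28166038,  0.95948615,  0.00733192],
       [ 0.7787159 , -0.22411689, -0.58598051],
       [-0.56059698,  0.17075697, -0.81029197]]), 't': array([-150.25600441, -346.9036669 , 1196.48351821])}
top {'camera_matrix': array([[560.69557237,   0.        , 317.12124881],
       [  0.        , 560.69557237, 249.64490745],
       [  0.        ,   0.        ,   1.        ]]), 'R': array([[ 0.00715816, -0.99979024, -0.01918957],
       [-0.98758285, -0.00405647, -0.15704669],
       [ 0.1569359 ,  0.02007545, -0.98740473]]), 't': array([  8.37838051, 498.31515697, 904.43725471])}
wrist {'camera_matrix': array([[345.74570636,   0.        , 321.75775043],
       [  0.        , 345.74570636, 239.07567741],
       [  0.        ,   0.        ,   1.        ]]), 'R': array([[ 0.3350145 ,  0.94221169, -0.00155192],
       [ 0.90697347, -0.32203801,  0.27146019],
       [ 0.25527319, -0.09235065, -0.96244842]]), 't': array([-648.54136719,  -31.59564488,  390.65220616])}
{'t': 0.15, 'joints': array([-1.27100048,  0.46820384, -0.01160197,  1.60334883,  0.00602022,
        1.07141042, -0.05632822]), 'joint_velocities': array([ 0.00024798, -0.00270067, -0.00045694, -0.00174458, -0.00075434,
        0.00115465, -0.00068703]), 'joint_torque': array([ 1.12642247e-03, -5.20952475e+01, -1.22168928e-02, -2.43974036e+01,
       -5.66225185e-02,  1.52878684e-02,  9.37205914e-05]), 'tcp_pos': array([218.40235786, 611.76207945, 213.86657776]), 'tcp_rot': array([ 0.26801257,  1.55410681, -0.27011367]), 'contact_force': array([-0.48726325,  0.53278217, -0.0096231 ]), 'wrist_torque': array([-0.00318161,  0.00039399,  0.06148551]), 'grip_width': 0.9998352825146636}
```

View pics/top0.png

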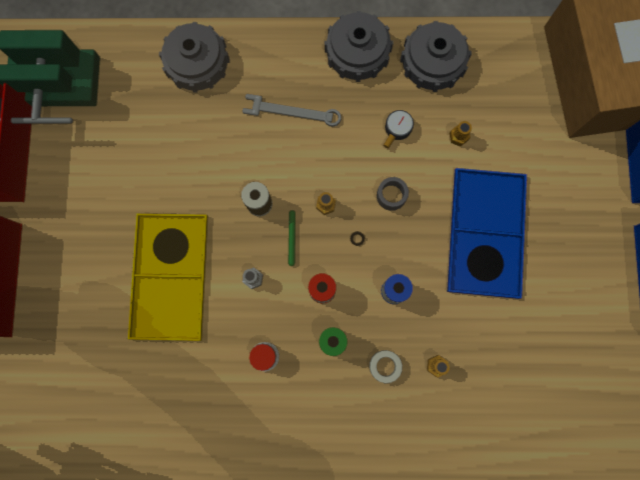

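View pics/scene0.png

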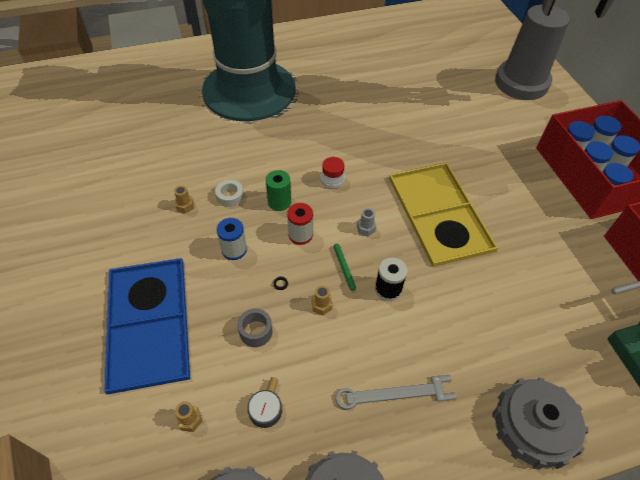

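View pics/wrist0.png

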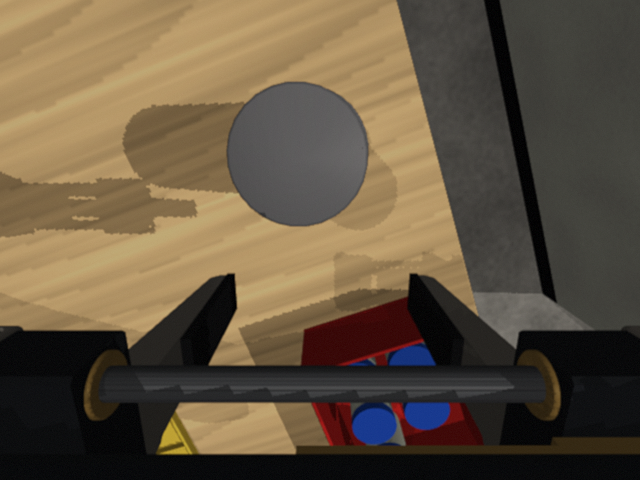

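Top view: yellow tray (170,277), blue tray (487,233), white/blue-cap element (398,289), black/white-cap (256,197), red-cap spare (322,288), green look-alike (333,342), grey ring (392,193), steel plug (252,277). The brass candidates are (326,203), (461,131) and (438,367). The robot's left is the image's left (+y), so (326,203) is the one meant.

```bash
cat > h.py <<'E'
import numpy as np, cv2
from cell import robot, grip, kin, viewer
from scipy.spatial.transform import Rotation as Rn
def C(n):
    c=viewer.camera_info(n); return np.array(c["camera_matrix"]),np.array(c["R"]),np.array(c["t"])
def toworld(c,p): return c[1].T@(np.array(p)-c[2])
def proj(c,X):
    q=c[0]@(c[1]@np.asarray(X,float)+c[2]); return q[:2]/q[2]
def ray(c,uv):
    d=c[1].T@np.linalg.inv(c[0])@np.array([uv[0],uv[1],1.]); return -c[1].T@c[2], d/np.linalg.norm(d)
def onplane(c,uv,z):
    o,d=ray(c,uv); return o+d*(z-o[2])/d[2]
def tri(obs):
    A=np.zeros((3,3));b=np.zeros(3)
    for c,uv in obs:
        o,d=ray(c,uv);M=np.eye(3)-np.outer(d,d);A+=M;b+=M@o
    X=np.linalg.solve(A,b); return X,[np.round(proj(c,X)-uv,1) for c,uv in obs]
NAMES=["tray_blue","tray_yellow","element_white_center","element_black_center","element_spare_center","plug_brass_center","plug_steel_center","ring_nut_center"]
def save(n,im): cv2.imwrite(f"pics/{n}.png",im[:,:,::-1])
E
python3 - <<'E'
from h import *
for n in ["top","scene"]:
    im=viewer.read_camera(n); c=C(n)
    for k in NAMES:
        for d in viewer.pinpoint(k,n):
            X=toworld(c,d["at"]); print(n,k,round(d["confidence"],2),X.round(0),proj(c,X).round(0))
    if n=="top":
        cr=cv2.resize(im[160:260,270:370],None,fx=5,fy=5,interpolation=cv2.INTER_CUBIC); save("brass_crop",cr)
print(robot.observe()["t"])
E
```

```text
top tray_blue 0.56 [ 538. -283.   -5.] [485. 232.]
top tray_yellow 0.61 [461. 272.  -2.] [169. 274.]
top element_white_center 0.69 [346. -15.  31.] [332. 342.]
top element_white_center 0.6 [ 432. -122.   30.] [396. 290.]
top element_black_center 0.58 [585. 115.  32.] [257. 201.]
top element_spare_center 0.82 [431.   2.  31.] [322. 290.]
top element_spare_center 0.51 [ 437. -119.   31.] [394. 287.]
top plug_brass_center 0.78 [ 713. -237.   25.] [459. 131.]
top plug_brass_center 0.73 [583.  -4.  20.] [326. 203.]
top plug_brass_center 0.73 [ 307. -194.   22.] [441. 366.]
top plug_brass_center 0.43 [452. 126.  24.] [249. 278.]
top plug_steel_center 0.65 [454. 124.  21.] [251. 277.]
top ring_nut_center 0.72 [ 604. -116.   12.] [390. 193.]
scene tray_yellow 0.88 [458. 272.  -3.] [440. 215.]
scene element_white_center 0.94 [ 434. -121.   33.] [231. 240.]
scene element_white_center 0.6 [345. -18.  36.] [276. 190.]
scene element_black_center 0.92 [587. 117.  33.] [391. 280.]
scene element_spare_center 0.87 [430.   2.  36.] [299. 222.]
scene plug_brass_center 0.88 [585.  -3.  27.] [321. 298.]
scene plug_brass_center 0.75 [ 712. -244.   25.] [185. 415.]
scene plug_brass_center 0.7 [ 306. -193.   25.] [181. 198.]
scene plug_steel_center 0.61 [452. 124.  22.] [366. 221.]
scene ring_nut_center 0.86 [ 601. -122.   19.] [252. 327.]
scene ring_nut_center 0.44 [451. 127.  21.] [368. 221.]
1.05
```

View pics/brass_crop.png

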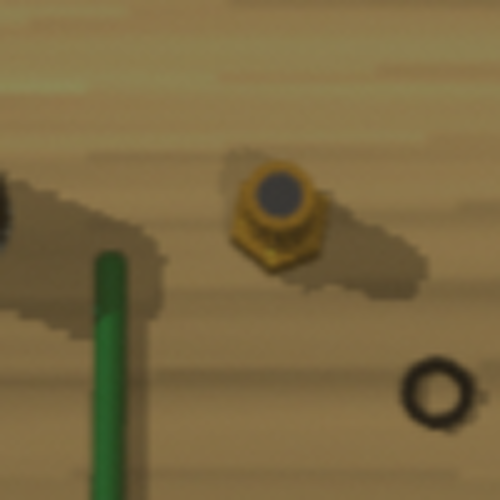

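The crop shows a brass plug standing head-down, with its shank top at crop (280,195). It lies at y≈-4 against -240 and -194 for the others, so it is the leftmost and the one meant. Next I measure the trays and pads from the two fixed views.

```bash
cat > m1.py <<'E'
from h import *
W={}
for n in ["top","scene"]:
    im=cv2.imread(f"pics/{n}0.png"); hsv=cv2.cvtColor(im,cv2.COLOR_BGR2HSV); c=C(n)
    for tr,lo,hi,seed in [("blue",(105,150,40),(130,255,255),{"top":(487,200),"scene":(150,350)}),("yellow",(22,200,60),(33,255,255),{"top":(170,310),"scene":(425,190)})]:
        m=cv2.inRange(hsv,lo,hi); m=cv2.morphologyEx(m,cv2.MORPH_CLOSE,np.ones((3,3)))
        _,lab=cv2.connectedComponents(m); s=seed[n]; m=(lab==lab[s[1],s[0]]).astype(np.uint8)
        cnt,h=cv2.findContours(m,cv2.RETR_CCOMP,cv2.CHAIN_APPROX_NONE)
        big=max(cnt,key=cv2.contourArea)
        P=np.array([onplane(c,p[0],12)[:2] for p in big],np.float32)
        r=cv2.minAreaRect(P); print(n,tr,"rect",np.round(r[0],1),np.round(r[1],1),round(r[2],1), "corners",cv2.boxPoints(r).round(0).tolist())
        holes=[k for i,k in enumerate(cnt) if h[0][i][3]>=0 and cv2.contourArea(k)>200]
        for k in holes:
            e=cv2.fitEllipse(k); W[n,tr]=(c,np.array(e[0])); Q=np.array([onplane(c,p[0],3)[:2] for p in k],np.float32)
            (cx,cy),rad=cv2.minEnclosingCircle(Q);print("  pad",np.round(e[0],1),onplane(c,e[0],3).round(1),"circ",round(cx,1),round(cy,1),round(rad,1))
for tr in ["blue","yellow"]:
    if ("top",tr) in W and ("scene",tr) in W: print(tr,tri([W["top",tr],W["scene",tr]]))
c=C("wrist"); o=robot.observe(); R=Rn.from_rotvec(o["tcp_rot"]).as_matrix(); p=-c[1].T@c[2]
print("cam in tool",R.T@(p-o["tcp_pos"]),"cam axes in tool\n",(c[1]@R).round(2)); print(R.round(2))
E
python3 m1.py
```

```text
top blue rect [ 535.2 -282.6] [124.6 218.1] 84.8 corners [[421.0, -335.0], [638.0, -354.0], [649.0, -230.0], [432.0, -211.0]]
  pad [484.9 262.9] [ 481.9 -279.1    3. ] circ 482.1 -279.0 32.2
top yellow rect [456.2 269.6] [125.7 219.3] 89.4 corners [[346.0, 208.0], [565.0, 206.0], [567.0, 331.0], [347.0, 334.0]]
  pad [170.3 245.5] [510.3 270.5   3. ] circ 510.5 270.4 32.6
scene blue rect [ 538.3 -283.2] [124.5 223. ] 84.8 corners [[422.0, -335.0], [644.0, -355.0], [655.0, -231.0], [433.0, -211.0]]
  pad [146.9 293.2] [ 481.7 -279.3    3. ] circ 480.9 -279.0 33.5
scene yellow rect [275.9 107. ] [1731.6 1206.4] 74.4 corners [[-538.0, -565.0], [624.0, -889.0], [1090.0, 779.0], [-72.0, 1103.0]]
blue (array([ 481.89192785, -279.11606509,    3.28504634]), [array([0.1, 0. ]), array([ 0.1, -0. ])])
cam in tool [-169.68025782   -0.75123747  -76.42715038] cam axes in tool
 [[ 0.    1.   -0.  ]
 [-0.27  0.    0.96]
 [ 0.96  0.    0.27]]
[[ 0.    0.34  0.94]
 [ 0.    0.94 -0.34]
 [-1.    0.    0.  ]]
```

```bash
cat >> h.py <<'E'
def rot(psi):
    """tool down, jaws along world angle psi (deg)"""
    y=np.array([np.cos(np.radians(psi)),np.sin(np.radians(psi)),0]); x=np.array([0,0,-1.])
    return Rn.from_matrix(np.column_stack([x,y,np.cross(x,y)])).as_rotvec()
BA=-5.2; BX=np.array([np.cos(np.radians(BA)),np.sin(np.radians(BA))]); BP=np.array([481.9,-279.1])
YA=179.4; YX=np.array([np.cos(np.radians(YA)),np.sin(np.radians(YA))]); YP=np.array([510.4,270.5])
E
python3 - <<'E'
from h import *
im=cv2.imread("pics/scene0.png"); c=C("scene")
g=cv2.cvtColor(im,cv2.COLOR_BGR2GRAY); m=(g<50).astype(np.uint8); _,lab=cv2.connectedComponents(m)
m=(lab==lab[234,452]).astype(np.uint8); k=max(cv2.findContours(m,0,1)[0],key=cv2.contourArea); e=cv2.fitEllipse(k)
print(e, onplane(c,e[0],3)); print(tri([(c,np.array(e[0])),(C("top"),np.array([170.3,245.5]))]))
pts={"black":(586,116),"ypad":YP,"ring":(603,-119),"ybay":YP+108*YX,"white":(433,-121),"bpad":BP,"brass":(584,-3),"steel":(453,125),"bbay":BP+108*BX}
for k,p in pts.items():
    r=[]
    for psi in range(-180,180,30):
        ok=all(kin.ik([*p,z],rot(psi)) is not None for z in (20,140)); q=kin.ik([*p,20],rot(psi)); r.append(f"{psi}:{'%.1f'%q[6] if ok else '-'}")
    print(k,np.round(p,0)," ".join(r))
E
```

```text
((451.7122497558594, 233.90243530273438), (25.237401962280273, 33.62352752685547), 107.80033111572266) [510.00814205 271.33899873   3.        ]
(array([510.38455057, 270.62668341,   3.6599726 ]), [array([-0.2,  0. ]), array([-0.2, -0.1])])
black [586 116] -180:2.7 -150:-1.9 -120:-1.4 -90:-1.4 -60:-0.8 -30:-0.3 0:0.1 30:0.6 60:1.0 90:1.4 120:1.8 150:2.3
ypad [510. 270.] -180:2.4 -150:2.8 -120:-1.6 -90:-1.7 -60:-1.2 -30:-0.7 0:-0.3 30:0.2 60:0.6 90:1.0 120:1.5 150:1.9
ring [ 603 -119] -180:-2.1 -150:-1.5 -120:-1.1 -90:-0.9 -60:-0.4 -30:0.1 0:0.5 30:1.0 60:1.5 90:2.0 120:2.4 150:2.8
ybay [402. 272.] -180:2.2 -150:2.7 -120:-1.6 -90:-1.8 -60:-1.3 -30:-0.9 0:-0.4 30:0.0 60:0.5 90:0.9 120:1.4 150:1.8
white [ 433 -121] -180:-1.8 -150:-1.3 -120:-1.1 -90:-0.6 -60:-0.1 -30:0.4 0:0.8 30:1.3 60:1.6 90:2.0 120:2.5 150:2.1
bpad [ 482. -279.] -180:-1.7 -150:-1.3 -120:-0.9 -90:-0.4 -60:0.1 -30:0.5 0:1.0 30:1.4 60:1.8 90:2.4 120:2.9 150:-2.2
brass [584  -3] -180:-2.2 -150:-1.7 -120:-1.3 -90:-1.1 -60:-0.6 -30:-0.1 0:0.4 30:0.8 60:1.2 90:1.7 120:2.1 150:2.5
steel [453 125] -180:2.6 -150:-1.8 -120:-1.3 -90:-1.4 -60:-1.0 -30:-0.5 0:-0.0 30:0.4 60:0.9 90:1.3 120:1.7 150:2.2
bbay [ 589. -289.] -180:-1.8 -150:-1.3 -120:-1.0 -90:-0.5 -60:0.0 -30:0.5 0:1.0 30:1.4 60:1.8 90:2.2 120:2.7 150:-2.4
```

Both pads triangulate to z≈3 mm (residuals under 0.3 px) and everything is reachable. I start with the black element: hover and look with the wrist camera.

```bash
cat >> h.py <<'E'
def look(name,cls):
    c=C("wrist"); im=viewer.read_camera("wrist"); save(name,im); out=[]
    for d in viewer.pinpoint(cls,"wrist"):
        X=toworld(c,d["at"]); out.append(X); print(cls,round(d["confidence"],2),X.round(1),proj(c,X).round(0))
    return c,im,out
E
python3 - <<'E'
from h import *
t0=robot.observe()["t"]
robot.movep([586,116,170],rot(0)); o=robot.observe(); print(o["t"]-t0,o["tcp_pos"])
look("w_black","element_black_center")
E
```

```text
2.2167000000000003 [585.79281748 117.72593719 169.93831447]
```

View pics/w_black.png

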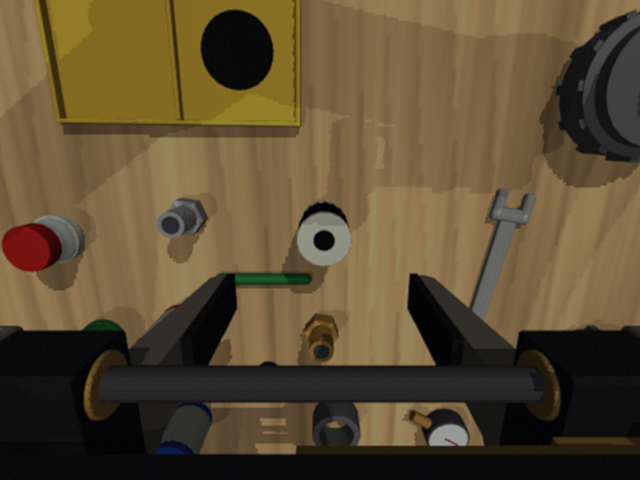

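The wrist view shows the black element's white cap at (324,240), between the jaws. The network missed it here, so I triangulate the cap centre from this picture and the fixed views.

```bash
python3 - <<'E'
from h import *
c=C("wrist")
print(onplane(c,(324,240),66), tri([(c,np.array([324,239.5])),(C("top"),np.array([255.5,194.5])),(C("scene"),np.array([392.5,270.5]))]))
for n,b in [("top",(225,165,60,60)),("scene",(361,245,60,60))]:
    im=cv2.imread(f"pics/{n}0.png"); x,y,w,h=b; cv2.imwrite(f"pics/blk_{n}.png",cv2.resize(im[y:y+h,x:x+w],None,fx=6,fy=6))
E
```

```text
[587.55555758 115.15304696  66.        ] (array([587.67258574, 114.87076009,  62.79107623]), [array([ 0.1, -0.2]), array([-0.3, -0.1]), array([-0.5, -0. ])])
```

View pics/blk_top.png

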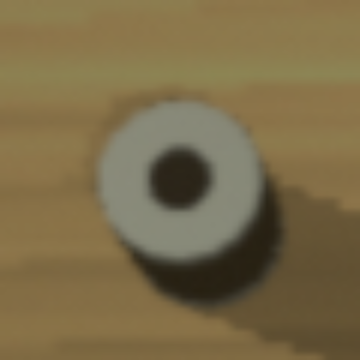

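```bash
cat >> h.py <<'E'
def st(tag=""):
    o=robot.observe(); print(tag,"t%.1f"%o["t"],o["tcp_pos"].round(1),"F",o["contact_force"].round(1),"g%.3f (%.0fmm)"%(o["grip_width"],92*o["grip_width"])); return o
def pick(xy,z,psi,N,above=None,pre=1.0):
    if above: robot.movep([*xy,above],rot(psi))
    if pre is not None: grip(pre)
    robot.servo_line([*xy,z],feed=120); st("down"); grip(0.0,N); o=st("gripped"); return o
def place(xy,z,psi,above,rel=0.72):
    robot.movep([*xy,above],rot(psi)); st("over")
    robot.servo_line([*xy,z+8],feed=120); robot.servo_line([*xy,z],feed=30); robot.hold(0.2); st("at"); grip(rel); robot.hold(0.1)
    robot.servo_line([*xy,above],feed=150); st("up")
E
python3 - <<'E'
from h import *
pick((587.6,115),24,0,25)
robot.servo_line([587.6,115,130],feed=150); o=st("lift")
place(YP,27.7,0,130)
look("w_black2","element_black_center")
E
```

```text
down t5.0 [588.2 115.1  24.8] F [0.6 1.  0.2] g1.001 (92mm)
gripped t5.7 [587.6 115.   24. ] F [-0.7 -0.3  0.7] g0.496 (46mm)
lift t6.6 [586.9 115.  129.2] F [-0.   0.1 -0.7] g0.493 (45mm)
over t7.3 [510.5 269.5 129.4] F [ 0.9 -0.  -1.3] g0.496 (46mm)
at t8.8 [510.5 270.5  27.8] F [-0.4 -0.1 -0.9] g0.499 (46mm)
up t10.3 [509.8 270.4 129.3] F [-0.7  0.  -0.7] g0.721 (66mm)
```

View pics/w_black2.png

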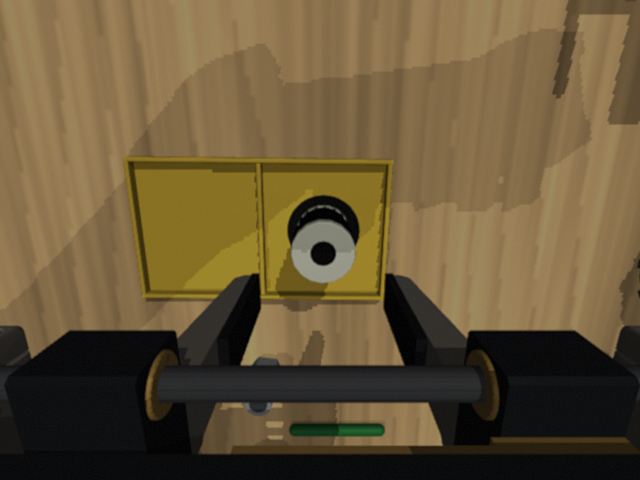

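The black element stands on the pad, cap at (323,252). Next is the ring nut.

```bash
python3 - <<'E'
from h import *
robot.movep([603,-119,150],rot(90)); grip(1.0); robot.hold(0.2); st()
look("w_ring","ring_nut_center")
E
```

```text
t12.9 [ 603. -119.  150.] F [ 0.2 -0.8 -0.6] g0.998 (92mm)
ring_nut_center 0.55 [ 604.7 -119.1   19.3] [322. 232.]
ring_nut_center 0.3 [ 540.7 -283.7    2. ] [139. 158.]
```

View pics/w_ring.png

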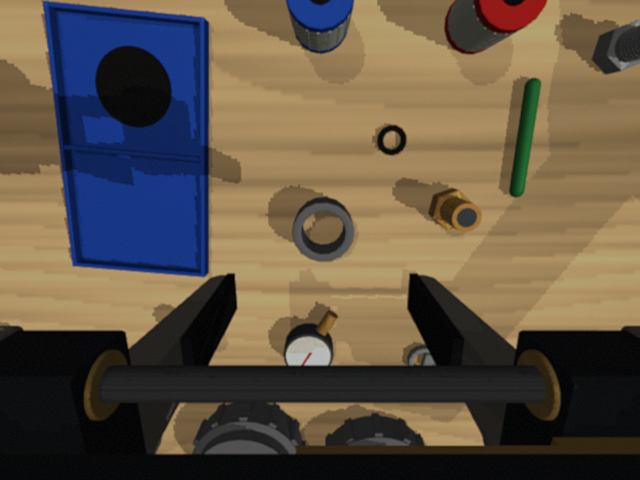

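The grey ring is at (323,229), centred between the jaws, matching the (604,-119) estimate. Its wall looks free on both sides.

```bash
python3 - <<'E'
from h import *
c=C("wrist"); top=C("top"); 
print(tri([(c,np.array([323,228.5])),(top,np.array([392.5,193]))]))
xy=(604,-119)
pick(xy,11,90,20)
robot.servo_line([*xy,130],feed=150); o=st("lift")
place(YP+108*YX,14.5,90,130,rel=0.75)
look("w_ring2","ring_nut_center")
E
```

```text
(array([ 600.32481672, -118.59102113,   24.09993944]), [array([0.1, 0.4]), array([0. , 0.2])])
down t14.6 [ 604.7 -119.2   11.8] F [ 0.4  0.  -0.3] g1.000 (92mm)
gripped t15.2 [ 604.  -119.    11.1] F [0.3 0.8 1.3] g0.589 (54mm)
lift t16.2 [ 603.3 -118.8  129.1] F [-0.   0.1 -1.2] g0.583 (54mm)
over t17.8 [403.3 270.8 130. ] F [-0.3  0.3 -0.8] g0.584 (54mm)
at t19.4 [402.4 271.7  14.6] F [ 0.1 -0.1 -0.9] g0.586 (54mm)
up t20.9 [401.9 271.3 129.4] F [-0.1  0.9 -1. ] g0.750 (69mm)
```

View pics/w_ring2.png

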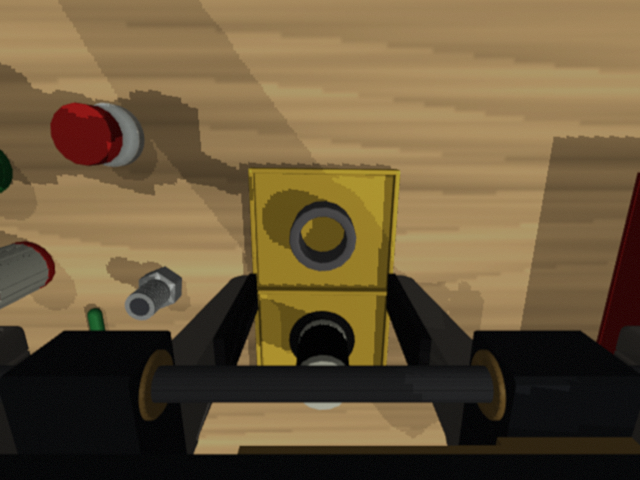

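The ring nut lies flat in the yellow bare bay, centred at (323,236). Next is the steel plug: a closer look for its yaw.

```bash
python3 - <<'E'
from h import *
robot.movep([453,125,140],rot(0)); grip(1.0); robot.hold(0.2); st()
c,im,_=look("w_steel","plug_steel_center")
r=[np.float32(proj(c,[453,125,z])) for z in (0,16,46)]; print(r)
u,v=r[1].astype(int); save("w_steel_c",cv2.resize(im[v-60:v+60,u-60:u+60],None,fx=5,fy=5,interpolation=cv2.INTER_CUBIC)); print(u,v)
E
```

```text
t22.7 [453. 125. 140.] F [-0.1 -0.2 -0.8] g1.001 (92mm)
plug_steel_center 0.67 [450.6 122.8  22.6] [319. 236.]
[array([321.88397, 226.95058], dtype=float32), array([321.8798 , 231.29448], dtype=float32), array([321.8707 , 240.75317], dtype=float32)]
321 231
```

View pics/w_steel_c.png

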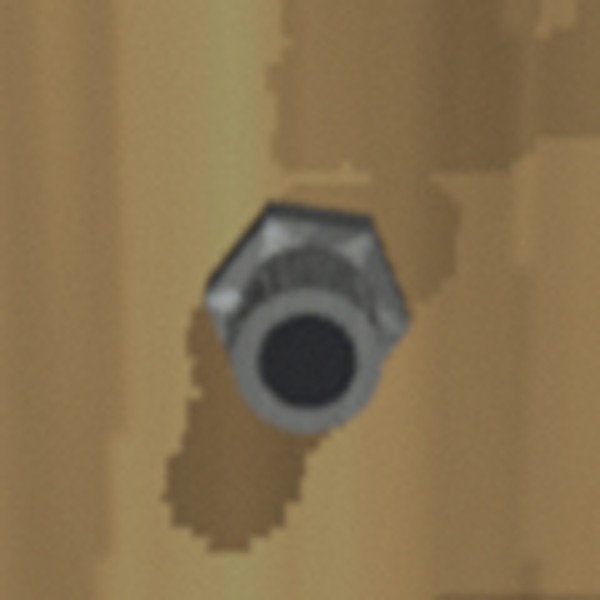

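The crop shows the steel head's corners at crop (207,295), (270,205), (372,218) and (410,318), with the shank top at (307,360). From these I get the yaw and centre.

```bash
cat >> h.py <<'E'
def hexfit(c,pts,x0,y0):
    """pts: list of (u,v,z); fit hex center & flat-normal yaw so every point is a corner"""
    from scipy.optimize import least_squares
    P=np.array([onplane(c,(u,v),z)[:2] for u,v,z in pts])
    def f(p):
        K=p[:2]+18.48*np.array([[np.cos(p[2]+np.pi/6+k*np.pi/3),np.sin(p[2]+np.pi/6+k*np.pi/3)] for k in range(6)])
        d=np.linalg.norm(P[:,None]-K[None],axis=2); i=d.argmin(1); return (P-K[i]).ravel()
    best=min((least_squares(f,[x0,y0,a]) for a in np.radians([0,15,30,45])),key=lambda r:r.cost)
    print("hex",best.x[:2].round(1),"yaw",np.degrees(best.x[2]).round(1)%60,"rms",np.sqrt(2*best.cost/len(P)).round(2)); return best.x[:2],np.degrees(best.x[2])%60
E
python3 - <<'E'
from h import *
c=C("wrist"); cr=lambda u,v,z:(u/5+261-.4,v/5+171-.4,z)
hexfit(c,[cr(270,205,0),cr(372,218,0),cr(207,293,8),cr(411,320,8)],453,125)
hexfit(c,[cr(273,217,16),cr(368,228,16),cr(207,300,16),cr(411,322,16)],453,125)
print(onplane(c,cr(307,360,46)[:2],46), tri([(c,np.array(cr(307,360,0)[:2])),(C("top"),np.array([251,275.]))]))
E
```

```text
hex [453.5 122.3] yaw 22.4 rms 0.12
hex [453.6 123.6] yaw 23.5 rms 0.75
[453.10406285 123.46604621  46.        ] (array([453.87910611, 121.69054566,  40.69145169]), [array([1. , 0.3]), array([-0.1,  0.5])])
```

```bash
cat >> h.py <<'E'
def plug_pick(xy,s,psi):
    xy=np.array(xy)
    robot.movep([*xy,60],rot(s)); grip(0.7)
    robot.servo_line([*xy,5],feed=80); grip(0.0,12); o=st("squeezed"); robot.hold(0.2); grip(0.6)
    robot.servo_line([*xy,56],feed=100)
    robot.movep([*xy,56],rot(psi)); robot.hold(0.1); robot.servo_line([*xy,20.3],feed=60); robot.hold(0.15); st("pre"); grip(0.0,35); st("shank")
    robot.servo_line([*xy,120],feed=120); st("lift")
E
python3 - <<'E'
from h import *
plug_pick((453.4,123),22.5,-7.5)
look("w_steel2","plug_steel_center")
E
```

```text
squeezed t25.3 [453.5 123.1   5.2] F [0.  0.3 3.9] g0.345 (32mm)
pre t28.2 [453.7 123.1  20.6] F [-0.3  0.8 -0.5] g0.597 (55mm)
shank t28.8 [453.4 123.   20.3] F [ 0.6 -0.5  1.5] g0.257 (24mm)
lift t29.8 [452.8 122.9 119.4] F [ 0.3 -0.5 -2.3] g0.255 (23mm)
plug_steel_center 0.85 [450.6 122.9 122.2] [317. 292.]
```

View pics/w_steel2.png

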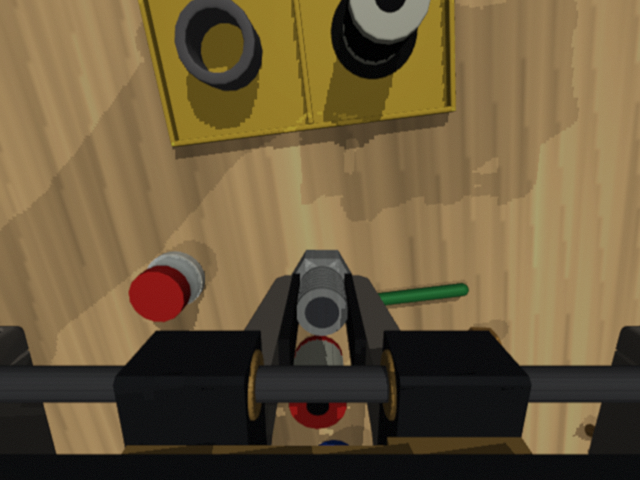

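The squeeze closed to 32 mm (across flats) and the held head's near edge at (302–338,251) is level, so the yaw is aligned. Now I place it.

```bash
cat >> h.py <<'E'
BPSI=BA-90
BY=np.array([-BX[1],BX[0]])
def btray(x,y): return BP+(x+54)*BX+y*BY
E
python3 - <<'E'
from h import *
place(btray(71,0),24,BPSI,130,rel=0.5)
c,im,o=look("w_steel3","plug_steel_center"); 
E
```

```text
over t31.5 [ 607.  -288.2  129.7] F [-0.1  0.7 -1.9] g0.250 (23mm)
at t33.1 [ 606.5 -290.5   24.1] F [ 0.2 -0.  -1.8] g0.253 (23mm)
up t34.5 [ 606.  -289.8  129.1] F [-0.2 -0.1 -0.5] g0.501 (46mm)
plug_steel_center 0.65 [ 600.7 -290.8   26.5] [322. 244.]
```

View pics/w_steel3.png

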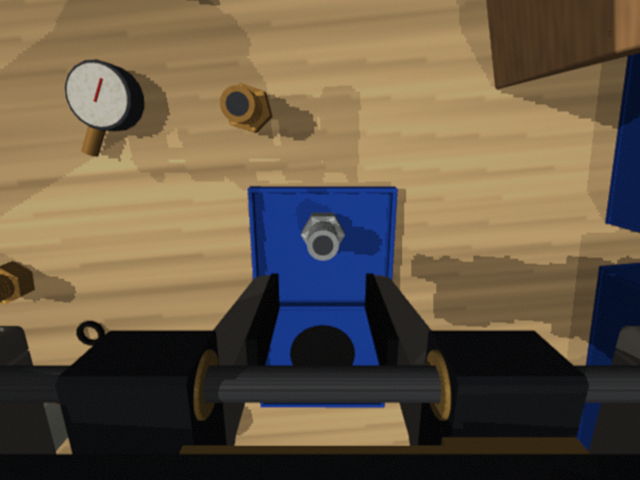

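The steel plug stands upright in the bare bay at (322,240), with a flat towards the divider. Now the brass plug.

```bash
python3 - <<'E'
from h import *
robot.movep([584,-3,140],rot(-60)); grip(0.7); robot.hold(0.2); st()
c,im,_=look("w_brass","plug_brass_center")
u,v=proj(c,[584,-3,16]).astype(int); save("w_brass_c",cv2.resize(im[v-60:v+60,u-60:u+60],None,fx=5,fy=5,interpolation=cv2.INTER_CUBIC)); print(u,v)
E
```

```text
t36.4 [584.  -3. 140.] F [ 0.8 -0.2 -0.5] g0.702 (65mm)
plug_brass_center 0.81 [ 715.6 -244.1   25.7] [642. 242.]
plug_brass_center 0.68 [584.7  -3.   27.2] [321. 234.]
320 231
```

View pics/w_brass_c.png

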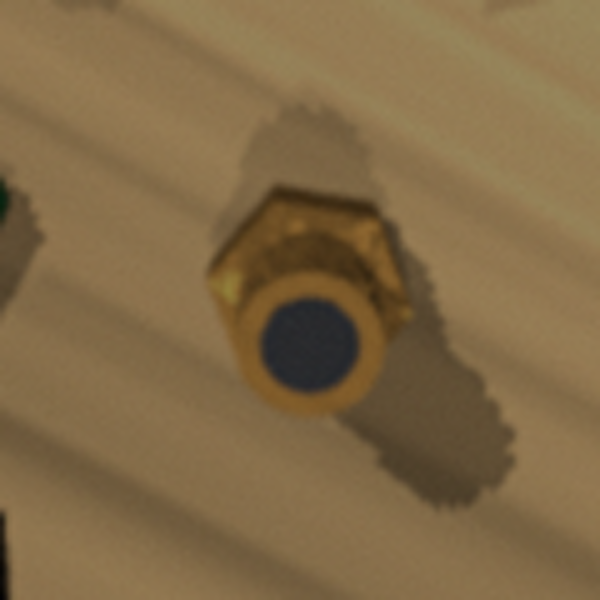

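Brass head corners in the crop: (209,275), (278,187), (378,207), (411,313); shank top at (310,343).

```bash
python3 - <<'E'
from h import *
c=C("wrist"); cr=lambda u,v,z:(u/5+260-.4,v/5+171-.4,z)
p,y=hexfit(c,[cr(278,187,0),cr(378,207,0),cr(209,275,8),cr(411,313,8)],584,-3)
hexfit(c,[cr(281,200,16),cr(374,218,16),cr(209,282,16),cr(411,318,16)],584,-3)
q=onplane(c,cr(310,343,46)[:2],46); print(q, tri([(c,np.array(cr(310,343,0)[:2])),(C("top"),np.array([326,199.]))]))
xy=(p+q[:2])/2; s=y-60 if y>30 else y
if abs(xy-[584,-3]).max()<5:
    print(xy,s); plug_pick(xy,s,s-30); look("w_brass2","plug_brass_center")
E
```

```text
hex [584.4  -3.4] yaw 19.0 rms 0.25
hex [585.2  -2.9] yaw 19.6 rms 0.85
[585.58220039  -2.66584603  46.        ] (array([584.91176049,  -3.21943136,  43.11009233]), [array([0.2, 0. ]), array([-0.1,  0. ])])
[585.00826192  -3.05479081] 18.95340246623308
squeezed t39.3 [585.2  -3.    5.2] F [0.  0.1 1.9] g0.348 (32mm)
pre t42.1 [585.3  -3.1  20.7] F [1.3 0.  0.5] g0.602 (55mm)
shank t42.7 [585.   -3.   20.3] F [-1.1  0.7 -0.5] g0.252 (23mm)
lift t43.7 [584.4  -2.9 119.3] F [ 0.5  0.5 -1.7] g0.251 (23mm)
plug_brass_center 0.9 [584.   -1.7 124.2] [320. 291.]
```

View pics/w_brass2.png

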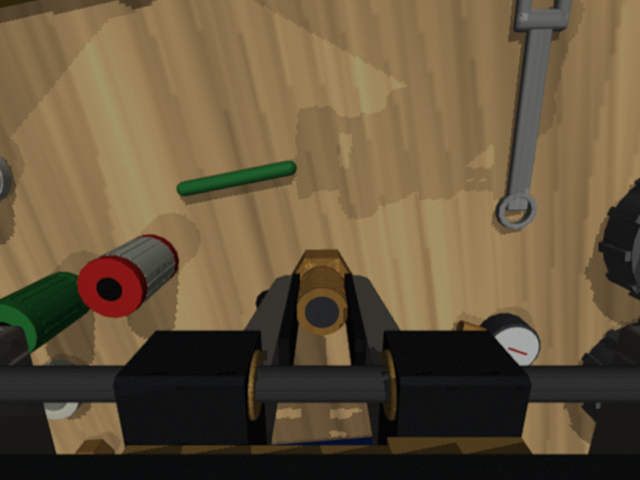

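The brass head is aligned too (near edge level at v≈251). I lower it 4 mm short of the steel plug and slide it into flat-to-flat contact.

```bash
python3 - <<'E'
from h import *
a=btray(35,0); b=btray(40.5,0)
robot.movep([*a,130],rot(BPSI)); st("over")
robot.servo_line([*a,32],feed=120); robot.servo_line([*a,23.8],feed=30); robot.hold(.2); st("down")
robot.servo_line([*b,23.8],feed=15); robot.hold(.2); st("pushed"); grip(0.42); robot.hold(.1); st("rel")
robot.servo_line([*b,130],feed=120); st("up")
a2=btray(54,0); robot.movep([*a2,140],rot(BPSI)); robot.hold(.2)
c,im,o=look("w_pair","plug_brass_center"); look("w_pair","plug_steel_center")
save("w_pair_c",cv2.resize(im[180:300,260:380],None,fx=5,fy=5,interpolation=cv2.INTER_CUBIC))
E
```

```text
over t44.9 [ 571.1 -285.4  129.3] F [ 0.4  0.1 -3.1] g0.253 (23mm)
down t46.5 [ 570.5 -287.2   23.8] F [ 0.2  0.3 -1.7] g0.254 (23mm)
pushed t47.2 [ 576.1 -287.6   23.8] F [ 0.1  0.4 -1. ] g0.252 (23mm)
rel t47.7 [ 576.1 -287.7   23.9] F [0.1 0.1 0. ] g0.424 (39mm)
up t48.8 [ 575.6 -287.2  129.2] F [-0.3 -0.6 -0.2] g0.419 (39mm)
plug_brass_center 0.76 [ 712.3 -242.4   24.9] [245.  83.]
plug_brass_center 0.7 [ 577.  -288.6   26.2] [322. 248.]
plug_steel_center 0.98 [ 603.8 -290.3   25.2] [321. 218.]
```

View pics/w_pair_c.png

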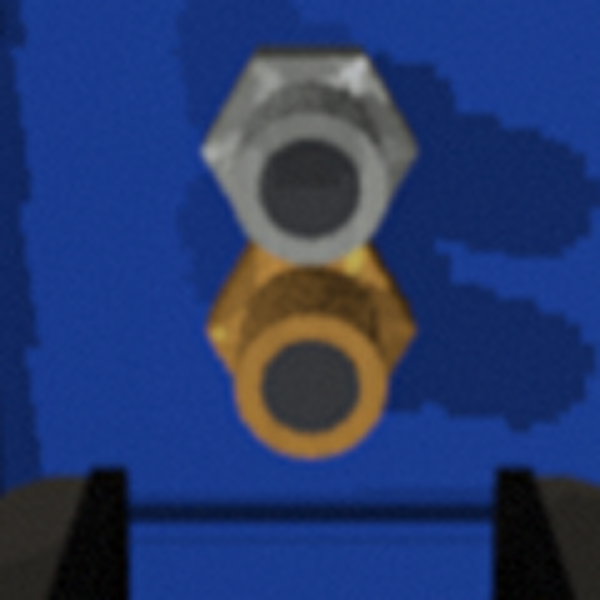

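The crop shows both heads parallel. I check their spacing from the shank tops at (309,188) and (310,386), then move on to the white element.

```bash
python3 - <<'E'
from h import *
c=C("wrist"); im=cv2.imread("pics/w_pair.png")
P=[]
for u,v in [(309,188),(310,386)]:
    P.append(onplane(c,(u/5+260-.4,v/5+180-.4),49)[:2])
print(P,np.linalg.norm(P[0]-P[1]))
for p in P:
    d=p-BP; print("tray",d@BX-54,d@BY)
H=[onplane(c,((u)/5+260-.4,v/5+180-.4),19)[:2] for u,v in [(204,152),(415,155),(207,328),(416,330)]]
print(np.linalg.norm((H[0]+H[1]-H[2]-H[3])/2))
robot.movep([433,-121,150],rot(-60)); grip(1.0); robot.hold(0.2); st()
look("w_white","element_white_center")
E
```

```text
[array([ 609.43279854, -291.29280118]), array([ 577.41601562, -288.56197683])] 32.133032688963546
tray 74.11298940441122 -0.5839938761644207
tray 41.98047314964333 -0.7661721599322718
31.29080475913831
 t51.4 [ 433. -121.  150.] F [-0.9 -0.8  0.6] g1.002 (92mm)
```

View pics/w_white.png

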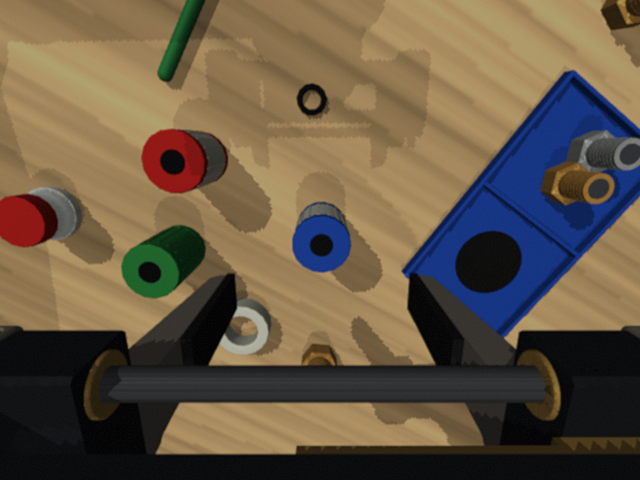

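Plug spacing is 32.1 mm, which is contact. The white element's blue cap is at (321,243), the green look-alike at (150,272) well clear of the left finger, and the spare at (173,160).

```bash
python3 - <<'E'
from h import *
c=C("wrist"); p=onplane(c,(321.5,243.5),66); print(p, tri([(c,np.array([321.5,243.5])),(C("top"),np.array([398,287.5])),(C("scene"),np.array([230.5,228]))]))
xy=p[:2]
if abs(xy-[433,-121]).max()<6:
    pick(xy,24,-60,25)
    robot.servo_line([*xy,130],feed=150); st("lift")
    place(BP,27.7,-60,130,rel=0.62)
    robot.movep([400,0,330],rot(-60)); grip(1.0)
    for n in ["top","scene"]: save(n+"1",viewer.read_camera(n))
    st()
E
```

```text
[ 434.04231082 -120.94487077   66.        ] (array([ 433.35873137, -120.05597901,   65.77522303]), [array([-1.5,  0.1]), array([-0.2, -0.4]), array([-0.7,  0.2])])
down t53.0 [ 434.5 -121.1   24.4] F [-0.2  0.9  0. ] g1.004 (92mm)
gripped t53.7 [ 434.  -120.9   24. ] F [0.6 0.4 0.8] g0.497 (46mm)
lift t54.6 [ 433.5 -120.6  129.4] F [ 0.4 -0.4 -0.2] g0.498 (46mm)
over t55.3 [ 480.9 -278.8  128.7] F [-0.5  0.  -1. ] g0.496 (46mm)
at t56.8 [ 482.  -279.2   27.8] F [ 0.7 -0.5 -0.9] g0.496 (46mm)
up t58.1 [ 481.5 -278.5  129.3] F [-0.4  0.9 -0.3] g0.620 (57mm)
 t60.2 [400.   0. 330.] F [-0.5  0.6 -0.2] g1.001 (92mm)
```

```bash
python3 - <<'E'
from h import *
robot.goto_joints([-1.271, 0.468, -0.012, 1.603, 0.006, 1.071, -0.056]); robot.hold(.2)
for n in ["top","scene"]:
    im=viewer.read_camera(n); save(n+"2",im); c=C(n)
    for k in NAMES[2:]:
        for d in viewer.pinpoint(k,n):
            X=toworld(c,d["at"])
            e=X[:2]-BP; f=X[:2]-YP; YY=np.array([-YX[1],YX[0]])
            print(n,k,round(d["confidence"],2),X.round(0),"blue",(e@BX-54).round(0),(e@BY).round(0),"yel",(f@YX-54).round(0),(f@YY).round(0))
st()
E
```

```text
top element_white_center 0.87 [347. -17.  31.] blue -212.0 249.0 yel 107.0 289.0
top element_white_center 0.59 [ 483. -279.   33.] blue -53.0 -0.0 yel -32.0 550.0
top element_black_center 0.79 [510. 270.  36.] blue -76.0 549.0 yel -54.0 1.0
top element_black_center 0.55 [ 575. -289.   24.] blue 39.0 -1.0 yel -124.0 558.0
top element_spare_center 0.79 [430.   6.  33.] blue -132.0 279.0 yel 24.0 266.0
top plug_brass_center 0.88 [ 574. -291.   24.] blue 39.0 -3.0 yel -124.0 561.0
top plug_brass_center 0.68 [ 307. -192.   20.] blue -236.0 71.0 yel 145.0 464.0
top plug_brass_center 0.57 [ 713. -239.   24.] blue 172.0 61.0 yel -262.0 507.0
top plug_steel_center 0.64 [ 611. -288.   25.] blue 75.0 3.0 yel -160.0 557.0
top plug_steel_center 0.63 [ 480. -277.   33.] blue -56.0 2.0 yel -30.0 548.0
top ring_nut_center 0.7 [401. 273.  15.] blue -185.0 543.0 yel 56.0 -1.0
scene element_white_center 0.74 [ 481. -280.   36.] blue -55.0 -1.0 yel -30.0 551.0
scene element_white_center 0.63 [ 578. -286.   29.] blue 42.0 1.0 yel -127.0 556.0
scene element_white_center 0.6 [343. -20.  38.] blue -216.0 246.0 yel 110.0 292.0
scene element_black_center 0.6 [512. 270.  37.] blue -74.0 550.0 yel -56.0 0.0
scene element_spare_center 0.64 [433.  -2.  35.] blue -127.0 271.0 yel 20.0 273.0
scene plug_brass_center 0.97 [ 307. -191.   24.] blue -237.0 71.0 yel 145.0 464.0
scene plug_brass_center 0.65 [ 578. -284.   28.] blue 42.0 4.0 yel -127.0 553.0
scene plug_steel_center 0.67 [ 608. -290.   26.] blue 73.0 0.0 yel -158.0 560.0
scene ring_nut_center 0.66 [401. 269.  23.] blue -185.0 539.0 yel 56.0 3.0
 t63.4 [218.2 612.2 214.1] F [-0.2  0.2 -0.1] g0.998 (92mm)
```

View pics/scene2.png

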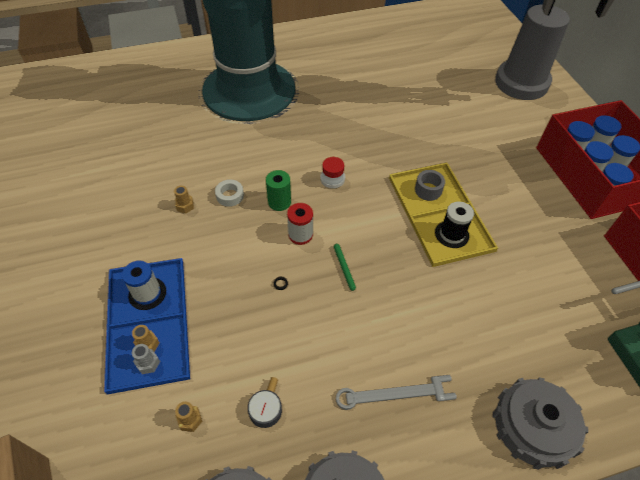

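View pics/top2.png

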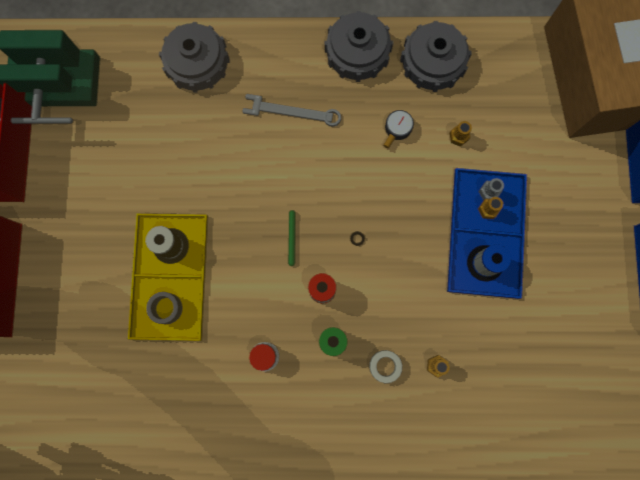

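Both views agree. The white element is on the blue pad (486,262 in the top view), the plugs are paired at (492,197), the black element is at (166,245) and the ring at (164,307). The spare is unmoved at (322,288). Handing in.

```bash
python3 -c "
from h import *
print(robot.job_done()); st()"
```

```text
the job is handed in; nothing more can be done
None
the job is handed in; nothing more can be done
```

Both kits are made up and handed in at about 63 s of the 115 s allowed; `job_done` gives no verdict.

Last checks, with positions in each tray's own frame:

| Part | Where it ended up | Required |
|---|---|---|
| White element (blue tray) | about (-54, 0) mm, within 2 mm | (-54, 0) ±13 mm |
| Black element (yellow tray) | about (-55, 0) mm, within 2 mm | (-54, 0) ±13 mm |
| Ring nut (yellow tray) | about (56, 1) mm, flat | x 24–84 mm, y ±37 mm |
| Brass plug (blue tray) | about (42, -1) mm, upright | x 14–94 mm, y ±47 mm |
| Steel plug (blue tray) | about (74, -1) mm, upright | x 14–94 mm, y ±47 mm |
| Spare red-capped element | 2–5 mm from the first fixes, within measuring error | under 30 mm |

- **Plugs:** I squared each head in the jaws (32 mm across flats), then set it down by the shank and slid the brass plug against the steel one. In the wrist picture the centres are 32.1 mm apart by the shank tops and 31.3 mm by the heads. 32 mm is touching, so the head figure is slightly low. The flats look parallel.
- **Brass plug choice:** I used the leftmost of the three, at y ≈ -4 mm; the others are at about -194 and -240 mm.
- **Networks that disagreed:** they missed both elements in the wrist pictures before grasping, so I worked from cap pixels and triangulation. They also gave some false hits in the final pictures, such as the green element reported as the white one. I rejected these against the pictures.
- **Ring nut height:** my triangulated top came out at 24 mm rather than 32 mm. I took the position from the network's estimate instead, and the jaws closed on the expected 54 mm.

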